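Index and lock the banding wheel

ROBOT

A 6-joint arm with a two-finger parallel gripper is mounted at the origin on the work surface. World frame = base frame: x ahead of the robot, y to its left, z up, the work surface at z = 0. Lengths are in m, angles in rad, forces in N, time in s.
With the tool pointing down it reaches from about 0.425 to 0.95 m from the base axis. Payload 3.5 kg.
Tool frame: the origin (TCP) lies on the centre line of the jaws, within the pads' length; the fingertips stand 17 mm ahead of it and the grasp point (between the pads) lies 2 mm behind it; z points along the fingers, y is the line along which they close (so a half turn about z gives the same grasp; the last joint's range is limited). The gripper opens to 85 mm and grips with 20 to 120 N. Pads are 22 mm wide; open, the fingers measure 114 mm over their backs; the gripper's body (76 mm by 85 mm) begins 54 mm behind the grasp point. The pads swing forward as they close: fully open they stand 13 mm farther back than shut.
Start: joints at [-1.466, 0.286, 1.577, -0, 1.279, -0.15], TCP at [0.17, -0.653, 0.248] pointing down, gripper open.
Joint ranges: [-2.77, 2.77], [-0.9, 2.22], [0.21, 2.48], [-1.53, 4.67], [0.24, 2.81], [-2.84, 2.84]. Speed limits (rad/s): [2.79, 2.79, 3.14, 3.14, 3.14, 3.14].

INTERFACE

Orientations are given as a unit quaternion [x, y, z, w].
In Python, from plant import ctrl gives the robot as it stands. The module is installed in compiled form; this text tells all that it offers.
- The arm moves only by the tool drive_tool, never from a script. Its argument "moves" is a list of rows, each a list of 3 entries, a list of its own where there are three numbers: the turn, a rotation vector about the tool's x, y, z in rad, then the shift along the tool's x, y, z in m, then the finger opening in m, from 0 to 0.0854. A call has 1 to 5 rows; each row shifts and turns the commanded pose from where the row before left it, along the tool's axes as they then stand; what a row does not reach is not made up. A row lasts 1/8 s, in which the tool goes at most 62.5 mm and 10.7 degrees, less where a joint would pass 70% of its speed; a pose out of reach is approached as far as the arm can. A call with a gripper value outside its range is refused whole. The fingers move at their own pace and stop on an object; "grip_force" is the grip in N (left out, the last holds). Time passes only in rows, so rows that do not move let the fingers close. It gives the time, the measured TCP pose, the force, the opening and the grip force at its end, in the units of the state.
- ctrl.get_state(): the state, without advancing time (a new reading comes with each control period).
- ctrl.read_camera(name): name is "scene" or "top"; returns a dict with "image" (384x512x3 uint8, red, green, blue), "fx", "fy", "cx", "cy" (pixels), "dist" ([k1, k2, p1, p2, k3] as OpenCV has them; the pictures are not rectified), "R" (3x3) and "t" (3): a world point X has camera coordinates R X + t. Camera axes: x right, y down, z forward; pixel columns grow to the right and rows downward; lengths in m; the calibration is good to about 2 mm. A picture is of the moment at which its call begins. There is no depth.
- ctrl.sign_off(): hands the job in; it is judged then, once.
The state is a dict: "time": time; "qpos": joint angles; "dq": joint speeds; "joint_efforts": joint torques, N m; "eef_pos": TCP position; "tcp_rot": TCP orientation; "contact_force": force on the tool from outside, world axes, zero at the start; "wrist_torque": the same for the moment, N m; "opening": opening from 0.0 (shut) to 1.0 (fully open); "finger_force": force on a finger pad.
Only numpy, scipy, OpenCV 4.12 (cv2) and the standard library are available. Lean on these libraries where they do the work, as an engineer would, in place of code of your own. Each camera call takes 0.05 s, during which the arm holds its last target. There are 200 camera calls.

TASK

Push the banding wheel round clockwise by one of its black knobs (push with the shut fingers, meet it slowly, do not grip or flick it) until its yellow tab comes up against the red stop post, and press it snug there with a steady push of about 9 N for half a second, never more than 25 N. Then lock the wheel: lift the orange-handled pin out of its wooden rest block and lower it upright through the hole in the tab, fully home in the socket below, and let go. Leave the other things on the bench where they are.

Things in the scene. Friction and masses are not known exactly. Their poses are not given: they have to be found in the camera images.
- stand: Fixed stand. Origin on the wheel's vertical axis at bench level; its own -x axis points to the nominal place of the blue index block (see joint wheel). On it turns an aluminium disc 192 mm across, 12 mm thick, top 62 mm above the bench, about 1.2 kg, with a fixed white plaster bowl mould (100 mm across, top 107 mm above the bench).
- wheel (a joint): Wheel angle, rad; grows counter-clockwise from above (pushed clockwise, it falls). At 0 the tab points along the stand's -x, where the index block nominally is; but the block, clamped by hand, is really up to 0.07 rad to either side, which is not measured: feel for its stop. Drag about 2 N at a knob; stays where left. The stop is hard, and the tab rests on it with its hole over the socket.
- knob_a (a point): Centre of the top of a black upright knob on the wheel: 16 mm diameter, 45 mm tall (its top is 107 mm above the bench, the disc's top 62 mm), 80 mm from the wheel's axis, 60 deg counter-clockwise of the yellow tab. All three knobs are alike and 120 deg apart.
- knob_b (a point): As knob_a, the knob opposite the tab (180 deg from it).
- knob_c (a point): As knob_a, the knob 60 deg clockwise of the tab. Between it and the tab stands, at the end, the red stop post of the index block: 12 mm diameter, top 72 mm above the bench, 24 mm from the socket's centre, on its clockwise side.
- tab_hole (a point): Centre of the upper mouth of the 14 mm through hole in the wheel's yellow tab (tab 36 mm wide, 12 mm thick, top 62 mm above the bench); 115 mm from the wheel's axis; turns with the wheel. Below it, once at the stop, is the 14 mm blind socket of the blue index block (44 x 60 mm, top 46 mm above the bench, socket 30 mm deep).
- pin_grip (a point): Centre of the lock pin's orange round handle (17 mm diameter, 34 mm tall). Pin 90 mm long in all, upright, 80 g; its steel shank below the handle is 12 mm thick and 56 mm long with a tapered foot. The point lies 73 mm above the foot. It stands 25 mm deep in the rest block, with 1 to 2 mm of play. Fully home in the socket its foot is 16 mm above the bench, and this point 89 mm.
- pin_foot (a point): Centre of the lock pin's foot (lower end).
- rest: Fixed wooden rest block for the pin, 70 x 70 x 35 mm, hole in the middle of its top. Origin at the centre of its underside.
- soap_jar: Bystander: clear jar with white lid, 64 mm across, 85 mm tall; origin at the centre of its underside.
- slip_cup: Bystander: white cup, 76 mm across, 85 mm tall; origin at the centre of its underside.
- spatula: Bystander: spatula lying on the bench, under 30 mm high; origin at its underside.
- brush: Bystander: brush lying on the bench, under 30 mm high; origin at its underside.
- half_mould: Bystander: pinkish half mould, 90 x 70 x 45 mm; origin at the centre of its underside.
- strapped_mould: Bystander: white mould with black straps, 80 x 70 x 80 mm; origin at the centre of its underside.
There are look-alikes about, which are no part of the job. What is meant by the part that bears pin_grip is not green or purple, and is the smaller of those in its own colour.

How it is judged:
On the way:
1. the wheel stands still against its stop under a steady push of 5 to 15 N by the fingers for 0.4 s (value of joint wheel below 0.09 rad and velocity of joint wheel between -0.03 and 0.03 rad/s and contact force between the fingers and wheel between 5 and 15 N), for 0.4 s.
At the end, for the whole second after the job is handed in: The wheel is at its index (angle under 0.11 rad) and the lock pin stands upright (within 0.12 rad) through the tab hole, within 5 mm of its centre, its foot within 5 mm of the floor of the socket, released and at rest (value of joint wheel below 0.11 rad and z of pin_foot in the frame of stand below 0.021 m and horizontal distance between pin_foot and tab_hole below 0.005 m and angle between pin_foot's own z axis and vertical below 0.12 rad); the robot touches nothing.
It fails at once if the robot pushes the wheel with more than 25 N (contact force between any of the fingers, the arm and wheel above 25 N).
It fails at once if the wheel is flicked (faster than 2 rad/s) (velocity of joint wheel above 2 rad/s or velocity of joint wheel below -2 rad/s).
It fails at once if a bystander is moved by more than 15 mm (distance of any of soap_jar, slip_cup, spatula, brush, half_mould, strapped_mould from where it was at the start of the episode above 0.015 m).
It also fails if it takes over 72 s, if anything falls off the work surface, if the arm or the gripper's body presses on something with over 40 N, if the wrist force passes 120 N, or if a joint passes its speed limit or range.

## Working session

There is one attempt and no reset: what is moved stays moved. The work goes in short steps, Python scripts to look and compute and a tool call to move; the robot and the scene stay as the last step left them, time stands still between calls to the robot, and variables do not carry over. Pictures are saved under pics/ and viewed, at most 10 in all, crops included, and the job is handed in when it is done.

Besides the shell and the picture viewer there is one more tool, called after "Call:" as a command line: name --argument value ..., lists and objects as JSON in quotes. drive_tool: Moves the arm, as the interface text tells. Its arguments: {"type":"object","properties":{"moves":{"type":"array","items":{"type":"array"}},"grip_force":{"type":"number"}},"required":["moves"]}

```bash
mkdir -p pics; cat > h.py <<'E'
import numpy as np, cv2, json
from plant import ctrl
def cam(n, save=None):
    c=ctrl.read_camera(n)
    if save: cv2.imwrite(save, cv2.cvtColor(c["image"],cv2.COLOR_RGB2BGR))
    return c
def K(c): return np.array([[c["fx"],0,c["cx"]],[0,c["fy"],c["cy"]],[0,0,1.]])
def ray(c,uv,z):
    p=cv2.undistortPoints(np.array([[uv]],float),K(c),np.array(c["dist"],float)).ravel()
    R=np.array(c["R"]);o=-R.T@np.array(c["t"]);d=R.T@np.array([p[0],p[1],1])
    return o+d*(z-o[2])/d[2]
def proj(c,X):
    r,_=cv2.Rodrigues(np.array(c["R"]));return cv2.projectPoints(np.array(X,float).reshape(-1,1,3),r,np.array(c["t"],float),K(c),np.array(c["dist"],float))[0].reshape(-1,2)
E
python3 - <<'E'
from h import *
a=cam("scene");b=cam("top")
for c in(a,b): print(-np.array(c["R"]).T@c["t"],c["fx"])
im=np.vstack([a["image"],b["image"]])
for n,c in(("s",a),("t",b)): cv2.imwrite(f"pics/{n}0.png",cv2.cvtColor(cv2.resize(c["image"],(800,600),interpolation=cv2.INTER_CUBIC),cv2.COLOR_RGB2BGR))
s=ctrl.get_state();print(s)
E
```

```text
[ 1.04564062 -0.75432126  0.99889074] 485.1494320509267
[0.36507301 0.01467579 1.38432863] 421.7658375423218
{'time': 0.1, 'qpos': array([-1.46602512e+00,  2.87074981e-01,  1.57803979e+00,  1.25366649e-05,
        1.27860462e+00, -1.50036438e-01]), 'dq': array([ 0.00028605, -0.00224407, -0.00304179,  0.00017554,  0.00030097,
        0.00149232]), 'joint_efforts': array([ 1.38552750e-03, -4.07298017e+01, -2.93697095e+01, -1.32184209e-04,
        3.41741150e-03,  1.47581096e-05]), 'eef_pos': array([ 0.17008814, -0.65263829,  0.24708189]), 'tcp_rot': array([ 9.91894775e-01,  1.27057567e-01,  3.00639279e-05, -1.06295955e-03]), 'contact_force': array([-0.51985024,  0.36099748, -0.13250535]), 'wrist_torque': array([-0.00826256,  0.00079982, -0.06785439]), 'finger_force': 0.0, 'opening': 0.9977097946015135}
```

View pics/s0.png

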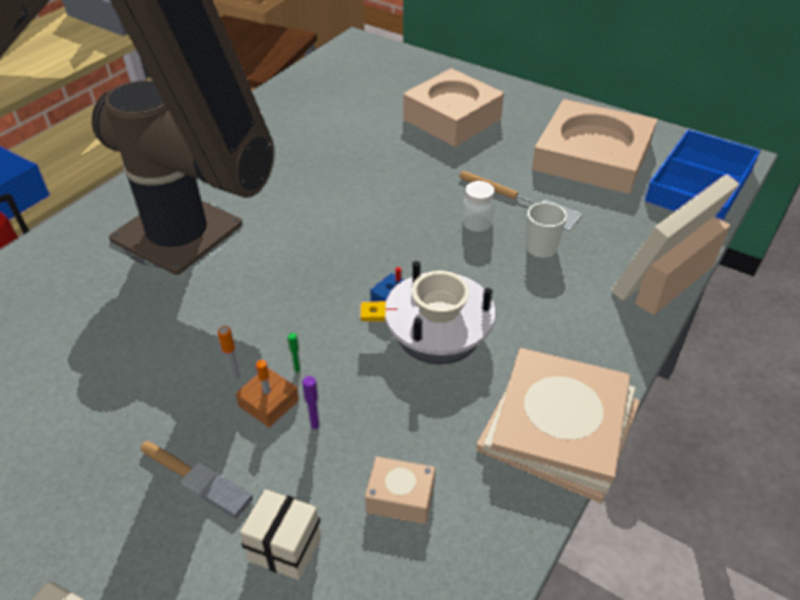

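View pics/t0.png

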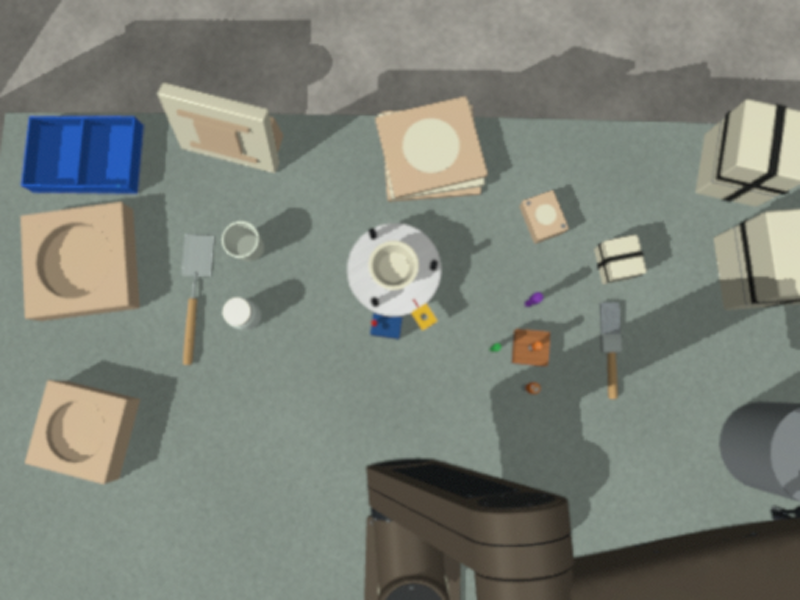

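The scene picture shows the pin candidates as orange in the wood block at (262,372), a larger darker orange at (227,340), green at (294,350) and purple at (311,395). In the top view these are at (538,345), (533,388), (495,347) and (535,298). I choose the smaller orange one in the rest block. In the top view the wheel is at (394,268), the tab at (424,317), and the red post at (375,322).

```bash
python3 - <<'E'
from h import *
a=cam("scene");b=cam("top")
s=512/800
def blobs(c,f,box,mn=6):
    hsv=cv2.cvtColor(c["image"],cv2.COLOR_RGB2HSV).astype(int);m=f(hsv[...,0],hsv[...,1],hsv[...,2]).astype(np.uint8)
    x0,y0,x1,y1=[int(v*s) for v in box];k=np.zeros_like(m);k[y0:y1,x0:x1]=1;m&=k
    n,l,st,ce=cv2.connectedComponentsWithStats(m)
    return [(ce[i].round(1),st[i].tolist()) for i in range(1,n) if st[i][4]>=mn]
yel=lambda h,S,V:(h>18)&(h<32)&(S>150)&(V>90)
ora=lambda h,S,V:(h>3)&(h<15)&(S>185)&(V>120)
red=lambda h,S,V:((h<4)|(h>174))&(S>150)&(V>60)
blk=lambda h,S,V:(V<50)
for n,c,bx in(("scene",a,(330,230,520,380)),("top",b,(330,210,460,350))):
    for nm,f in(("yel",yel),("red",red),("blk",blk)):
        print(n,nm,blobs(c,f,bx,4))
for n,c,bx in(("scene",a,(200,310,330,440)),("top",b,(500,310,570,410))): print(n,"ora",blobs(c,ora,bx))
# disc: bright low-sat in top
hsv=cv2.cvtColor(b["image"],cv2.COLOR_RGB2HSV).astype(int)
m=((hsv[...,1]<30)&(hsv[...,2]>120)).astype(np.uint8);k=np.zeros_like(m);k[135:212,215:290]=1
m=cv2.morphologyEx(m&k,cv2.MORPH_CLOSE,np.ones((7,7)))
cs=max(cv2.findContours(m,0,2)[0],key=cv2.contourArea);(u,v),r=cv2.minEnclosingCircle(cs);print("disc",u,v,r,cv2.fitEllipse(cv2.convexHull(cs)),ray(b,(u,v),.062))
cr=lambda c,x,y,w,h:cv2.resize(c["image"][y:y+h,x:x+w],(400,300),interpolation=cv2.INTER_CUBIC)
im=np.vstack([np.hstack([cr(a,130,195,80,60),cr(a,220,160,112,84)]),np.hstack([cr(b,300,185,80,60),cr(b,205,135,112,84)])])
cv2.imwrite("pics/crop1.png",im[...,::-1])
E
```

```text
scene yel [(array([238.4, 198.9]), [231, 193, 16, 13, 190])]
scene red [(array([254.4, 174.4]), [253, 171, 3, 8, 17])]
scene blk [(array([266.1, 172.5]), [265, 169, 4, 9, 26]), (array([311.3, 191.6]), [310, 186, 4, 13, 42]), (array([266.6, 211. ]), [265, 205, 4, 13, 48]), (array([296.7, 227.3]), [294, 226, 6, 4, 7])]
top yel [(array([271.1, 202.4]), [264, 195, 15, 15, 120])]
top red [(array([239., 206.]), [238, 205, 3, 3, 5])]
top blk [(array([238.2, 149.2]), [237, 147, 3, 5, 9]), (array([277.1, 169.6]), [276, 168, 3, 4, 9]), (array([239.6, 192.8]), [239, 192, 2, 3, 5])]
scene ora [(array([143. , 218.2]), [140, 212, 7, 14, 51]), (array([166.6, 236.2]), [164, 231, 6, 12, 43])]
top ora [(array([342.1, 220.7]), [341, 219, 4, 5, 10])]Traceback (most recent call last):
  File "<stdin>", line 21, in <module>
cv2.error: OpenCV(4.12.0) /io/opencv/modules/imgproc/src/shapedescr.cpp:361: error: (-201:Incorrect size of input array) There should be at least 5 points to fit the ellipse in function 'fitEllipseNoDirect'
```

```bash
python3 - <<'E'
from h import *
a=cam("scene");b=cam("top")
hsv=cv2.cvtColor(b["image"],cv2.COLOR_RGB2HSV).astype(int)
# disc edge in top: white-ish vs. greenish bench
S=hsv[...,1];print(S[171,215:290:4],hsv[171,215:290:4,2])
kt=[ray(b,p,.107) for p in((238.2,148.7),(277.1,169.6),(239.6,193))]
ks=[ray(a,p,.107) for p in((266.5,169.5),(311.5,187),(266.5,206))]
print("knobs top",np.round(kt,4).tolist());print("knobs scene",np.round(ks,4).tolist())
for k in(kt,ks):
    c=np.mean(k,0);print("c",c.round(4),[(np.linalg.norm(p-c).round(4),np.degrees(np.arctan2(p[1]-c[1],p[0]-c[0])).round(1)) for p in k])
print("tab",ray(b,(271.1,202.4),.062),ray(a,(238.4,198),.060))
print("red",ray(b,(239,206),.070),ray(a,(254.5,171.5),.072))
print("pin grip",ray(b,(342.1,220.7),.100),ray(a,(166.6,237),.083))
# rest block
for n,c,bx in(("top",b,(320,205,356,240)),("scene",a,(150,230,195,272))):
    h=cv2.cvtColor(c["image"],cv2.COLOR_RGB2HSV).astype(int);m=((h[...,0]<18)&(h[...,1]>110)).astype(np.uint8)
    k=np.zeros_like(m);k[bx[1]:bx[3],bx[0]:bx[2]]=1
    m=cv2.morphologyEx(m&k,cv2.MORPH_OPEN,np.ones((3,3)));cs=max(cv2.findContours(m,0,2)[0],key=cv2.contourArea);r=cv2.minAreaRect(cs);print(n,"rest",r,ray(c,r[0],.035))
cr=lambda c,x,y,w,h:cv2.resize(c["image"][y:y+h,x:x+w],(400,300),interpolation=cv2.INTER_CUBIC)
im=np.vstack([np.hstack([cr(a,130,205,80,60),cr(a,220,160,112,84)]),np.hstack([cr(b,300,185,80,60),cr(b,205,135,112,84)])])
cv2.imwrite("pics/crop1.png",im[...,::-1])
E
```

```text
[23 23  6  4  5 12 34 36 34 33 32 32 35 26  5  0  5 17 23] [142 147 208 210 212 218 144 158 159 188 222 223 196 197 154  86 100 106
 102]
knobs top [[0.6588, 0.0931, 0.107], [0.5956, -0.0285, 0.107], [0.5207, 0.0847, 0.107]]
knobs scene [[0.5248, 0.0839, 0.107], [0.661, 0.0905, 0.107], [0.5987, -0.0325, 0.107]]
c [0.5917 0.0498 0.107 ] [(np.float64(0.0799), np.float64(32.8)), (np.float64(0.0784), np.float64(-87.1)), (np.float64(0.0792), np.float64(153.8))]
c [0.5948 0.0473 0.107 ] [(np.float64(0.0791), np.float64(152.4)), (np.float64(0.0791), np.float64(33.1)), (np.float64(0.0799), np.float64(-87.2))]
tab [ 0.49852186 -0.01284868  0.062     ] [ 0.49510849 -0.01077157  0.06      ]
red [0.48417812 0.08746627 0.07      ] [0.48032136 0.09114417 0.072     ]
pin grip [ 0.44348072 -0.22893649  0.1       ] [ 0.4377076  -0.23460075  0.083     ]
top rest ((339.59429931640625, 221.963134765625), (22.362327575683594, 21.547508239746094), 5.194429397583008) [ 0.44325121 -0.23324     0.035     ]
scene rest ((169.58355712890625, 252.04383850097656), (35.16107940673828, 32.274169921875), 38.990997314453125) [ 0.44432696 -0.24062349  0.035     ]
```

View pics/crop1.png

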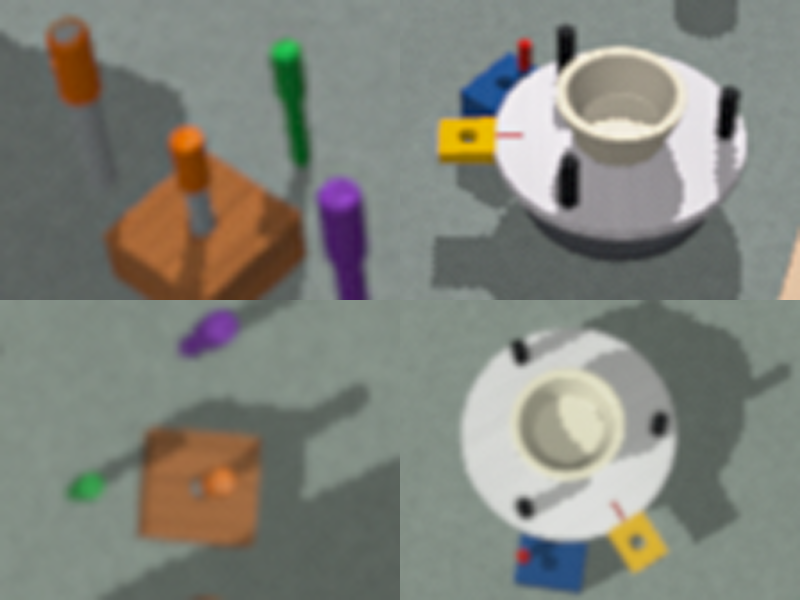

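Candidate check: the crop confirms the smaller orange pin in the rest block, grip at about (0.442,-0.232). The wheel centre is at about (0.593,0.0485) and the knobs come out at r≈79 mm, which fits. The tab is at -147° and the stop post at about 160°, so the wheel needs about 41° clockwise. I'll push knob_a at (0.597,-0.031) from its far side.

Call:
drive_tool --moves '[[[0,0,0.151],[0,0,0],0],[[0,0,0.151],[0,0,0],0],[[0,0,0.151],[0,0,0],0],[[0,0,0.151],[0,0,0],0],[[0,0,0.151],[0,0,0],0]]' --grip_force 30

```text
time: 0.92
eef_pos: [0.1701, -0.6531, 0.2482]
tcp_rot: [0.968, -0.25, -0.0, -0.0]
contact_force: [-0.3, 0.3, 0.2]
opening: -0.0
finger_force: 0.0
```

Call:
drive_tool --moves '[[[0,0,0],[0.008,-0.0535,0],0],[[0,0,0],[0.008,-0.0535,0],0],[[0,0,0],[0.008,-0.0535,0],0],[[0,0,0],[0.008,-0.0535,0],0],[[0,0,0],[0.008,-0.0535,0],0]]'

```text
time: 1.55
eef_pos: [0.3344, -0.4362, 0.2485]
tcp_rot: [0.969, -0.248, 0.0, 0.0]
contact_force: [0.3, -0.4, 0.0]
opening: 0.0
finger_force: 0.0
```

Call:
drive_tool --moves '[[[0,0,0],[0.008,-0.0535,0],0],[[0,0,0],[0.008,-0.0535,0],0],[[0,0,0],[0.008,-0.0535,0],0],[[0,0,0],[0.008,-0.0535,0],0],[[0,0,0],[0.008,-0.0535,0],0]]'

```text
time: 2.17
eef_pos: [0.4978, -0.2205, 0.2486]
tcp_rot: [0.969, -0.248, 0.0, 0.0]
contact_force: [0.6, -0.5, 0.7]
opening: -0.001
finger_force: 0.0
```

Call:
drive_tool --moves '[[[0,0,0],[0.008,-0.0535,0],0],[[0,0,0],[0.008,-0.0535,0],0],[[0,0,0],[0.008,-0.0535,0],0],[[0,0,0],[0.008,-0.0535,0],0],[[0,0,0],[0,0,0],0]]'

```text
time: 2.8
eef_pos: [0.6289, -0.0466, 0.248]
tcp_rot: [0.969, -0.245, -0.0, -0.0]
contact_force: [0.5, -0.3, -0.2]
opening: 0.002
finger_force: 0.0
```

Call:
drive_tool --moves '[[[0,0,0],[0,0,0.045],0],[[0,0,0],[0,0,0.045],0],[[0,0,0],[0,0,0.04],0],[[0,0,0],[0,0,0.026],0],[[0,0,0],[0,0,0],0]]'

```text
time: 3.42
eef_pos: [0.6252, -0.0501, 0.0895]
tcp_rot: [0.969, -0.248, -0.003, 0.0]
contact_force: [-0.5, -0.6, 0.4]
opening: -0.0
finger_force: 0.0
```

```bash
python3 - <<'E'
from h import *
a=cam("scene");b=cam("top")
s=ctrl.get_state();print(s["eef_pos"],s["contact_force"],s["tcp_rot"])
cr=lambda c,x,y,w,h:cv2.resize(c["image"][y:y+h,x:x+w],(400,300),interpolation=cv2.INTER_CUBIC)
cv2.imwrite("pics/crop2.png",np.hstack([cr(a,220,140,112,84),cr(b,205,135,112,84)])[...,::-1])
C=np.array([.593,.0485]);phi=2*np.arctan2(s["tcp_rot"][1],s["tcp_rot"][0])
x=np.array([np.cos(phi),np.sin(phi)]);y=np.array([np.sin(phi),-np.cos(phi)])
p=s["eef_pos"][:2]
for th in range(-87,-140,-4):
    t=np.radians(th);q=C+.08*np.array([np.cos(t),np.sin(t)])+.019*x;d=q-p;print(th,q.round(4),(d@x*1e3).round(1),(d@y*1e3).round(1));p=q
E
```

```text
[ 0.62795623 -0.05043576  0.09327648] [-0.50254909 -0.08713065 -0.30599978] [ 9.68796922e-01 -2.47855325e-01  5.03739127e-04  8.66425847e-05]
-87 [ 0.6139 -0.0405] -17.1 -1.9
-91 [ 0.6083 -0.0406] -4.9 2.8
-95 [ 0.6027 -0.0403] -5.0 2.4
-99 [ 0.5972 -0.0396] -5.2 2.1
-103 [ 0.5917 -0.0386] -5.3 1.7
-107 [ 0.5863 -0.0371] -5.4 1.3
-111 [ 0.581  -0.0353] -5.5 0.9
-115 [ 0.5759 -0.0331] -5.6 0.6
-119 [ 0.5709 -0.0306] -5.6 0.2
-123 [ 0.5661 -0.0277] -5.6 -0.2
-127 [ 0.5615 -0.0245] -5.6 -0.6
-131 [ 0.5572 -0.021 ] -5.5 -1.0
-135 [ 0.5531 -0.0172] -5.4 -1.4
-139 [ 0.5493 -0.0131] -5.3 -1.8
```

View pics/crop2.png

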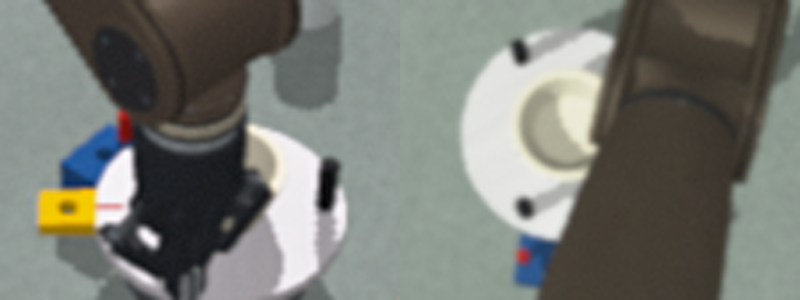

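The picture shows the shut fingers beside the near knob at right, clear of the bowl, with the tab at left (68,208) unmoved. Next I meet the knob slowly.

Call:
drive_tool --moves '[[[0,0,0],[-0.004,0,0],0],[[0,0,0],[-0.004,0,0],0],[[0,0,0],[-0.003,0,0],0],[[0,0,0],[-0.002,0,0],0],[[0,0,0],[-0.0015,0,0],0]]'

```text
time: 4.15
eef_pos: [0.6148, -0.0426, 0.0924]
tcp_rot: [0.969, -0.247, 0.0, 0.0]
contact_force: [0.5, -0.4, -0.4]
opening: -0.002
finger_force: 0.0
```

Call:
drive_tool --moves '[[[0,0,0],[-0.0015,0,0],0],[[0,0,0],[-0.0015,0,0],0],[[0,0,0],[-0.0015,0,0],0],[[0,0,0],[-0.0015,0,0],0],[[0,0,0],[-0.0015,0,0],0]]'

```text
time: 4.78
eef_pos: [0.6089, -0.04, 0.0927]
tcp_rot: [0.969, -0.247, 0.001, 0.001]
contact_force: [1.9, -4.6, -1.7]
opening: 0.0
finger_force: 2.1
```

Call:
drive_tool --moves '[[[0,0,0],[-0.002,0.0015,0],0],[[0,0,0],[-0.003,0.0015,0],0],[[0,0,0],[-0.003,0.0015,0],0],[[0,0,0],[-0.003,0.0015,0],0],[[0,0,0],[-0.003,0.001,0],0]]'

```text
time: 5.4
eef_pos: [0.5924, -0.0384, 0.0924]
tcp_rot: [0.969, -0.248, -0.0, -0.0]
contact_force: [1.5, -3.3, 0.1]
opening: 0.002
finger_force: 1.5
```

Call:
drive_tool --moves '[[[0,0,0],[-0.003,0.001,0],0],[[0,0,0],[-0.003,0.001,0],0],[[0,0,0],[-0.003,0.001,0],0],[[0,0,0],[-0.003,0.001,0],0],[[0,0,0],[-0.003,0.001,0],0]]'

```text
time: 6.02
eef_pos: [0.577, -0.0351, 0.0923]
tcp_rot: [0.969, -0.248, -0.0, -0.001]
contact_force: [1.6, -0.2, 0.3]
opening: -0.002
finger_force: 0.9
```

```bash
python3 - <<'E'
from h import *
a=cam("scene")
h=cv2.cvtColor(a["image"],cv2.COLOR_RGB2HSV).astype(int);m=((h[...,0]>18)&(h[...,0]<32)&(h[...,1]>150)&(h[...,2]>90));m[:,:220]=0;m[:,340:]=0;m[:140]=0;m[250:]=0
v,u=np.nonzero(m);p=ray(a,(u.mean(),v.mean()),.06);print(len(u),u.mean(),v.mean(),p,np.degrees(np.arctan2(p[1]-.0485,p[0]-.593)))
s=ctrl.get_state();print(s["eef_pos"],s["contact_force"])
x0,y0=int(u.mean())-40,int(v.mean())-30
cv2.imwrite("pics/c3.png",cv2.resize(a["image"][y0:y0+60,x0:x0+80],(640,480),interpolation=cv2.INTER_CUBIC)[...,::-1])
E
```

```text
82 239.23170731707316 184.3048780487805 [0.46645521 0.03458202 0.06      ] -173.72357177322397
[ 0.57649677 -0.03502463  0.09214779] [ 0.94307061 -0.28158886  0.03219993]
```

View pics/c3.png

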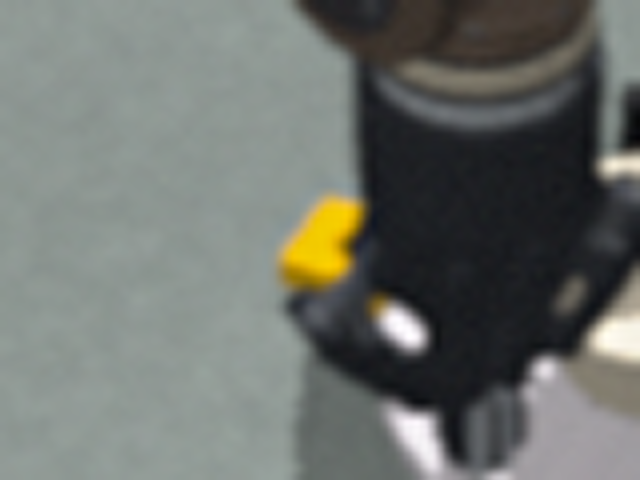

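The yellow tab at (325,245) is half hidden behind the hand and has turned roughly 25–27°. I continue slowly.

Call:
drive_tool --moves '[[[0,0,0],[-0.003,0.0003,0],0],[[0,0,0],[-0.003,0.0002,0],0],[[0,0,0],[-0.002,0,0],0],[[0,0,0],[-0.001,0,0],0],[[0,0,0],[-0.001,0,0],0]]'

```text
time: 6.7
eef_pos: [0.5679, -0.0316, 0.0922]
tcp_rot: [0.969, -0.247, -0.0, 0.0]
contact_force: [1.0, -2.0, 0.1]
opening: 0.005
finger_force: 1.1
```

Call:
drive_tool --moves '[[[0,0,0],[-0.001,0,0],0],[[0,0,0],[-0.001,0,0],0],[[0,0,0],[-0.0005,0,0],0]]'

```text
time: 7.08
eef_pos: [0.5658, -0.0301, 0.0922]
tcp_rot: [0.969, -0.247, -0.0, -0.0]
contact_force: [1.5, -2.6, -0.8]
opening: 0.001
finger_force: 1.0
```

Call:
drive_tool --moves '[[[0,0,0],[-0.0008,0,0],0],[[0,0,0],[-0.0008,0,0],0]]'

```text
time: 7.32
eef_pos: [0.5644, -0.0294, 0.0923]
tcp_rot: [0.969, -0.247, -0.0, -0.0]
contact_force: [1.1, -2.0, -1.3]
opening: 0.002
finger_force: 1.0
```

Call:
drive_tool --moves '[[[0,0,0],[-0.0008,-0.0001,0],0],[[0,0,0],[-0.0008,-0.0001,0],0]]'

```text
time: 7.58
eef_pos: [0.5632, -0.0284, 0.0923]
tcp_rot: [0.969, -0.247, -0.0, 0.0]
contact_force: [0.5, -2.1, -0.7]
opening: -0.002
finger_force: 1.0
```

Call:
drive_tool --moves '[[[0,0,0],[-0.0008,-0.0001,0],0],[[0,0,0],[-0.0008,-0.0001,0],0],[[0,0,0],[-0.0008,-0.0001,0],0]]'

```text
time: 7.95
eef_pos: [0.5612, -0.027, 0.0924]
tcp_rot: [0.969, -0.248, 0.0, 0.0]
contact_force: [1.3, -2.6, -0.2]
opening: 0.001
finger_force: 1.0
```

Call:
drive_tool --moves '[[[0,0,0],[-0.0006,-0.0001,0],0],[[0,0,0],[-0.0006,-0.0001,0],0]]'

```text
time: 8.2
eef_pos: [0.5603, -0.0263, 0.0924]
tcp_rot: [0.969, -0.247, 0.0, -0.0]
contact_force: [1.1, -2.6, -0.3]
opening: 0.003
finger_force: 1.0
```

Call:
drive_tool --moves '[[[0,0,0],[-0.0008,-0.0001,0],0],[[0,0,0],[-0.0008,-0.0001,0],0],[[0,0,0],[-0.0008,-0.0001,0],0]]'

```text
time: 8.57
eef_pos: [0.5599, -0.026, 0.0926]
tcp_rot: [0.969, -0.247, 0.003, 0.001]
contact_force: [6.7, -5.3, -5.3]
opening: -0.002
finger_force: 4.4
```

Call:
drive_tool --moves '[[[0,0,0],[-0.0006,-0.0001,0],0],[[0,0,0],[-0.0006,-0.0001,0],0]]'

```text
time: 8.82
eef_pos: [0.5598, -0.026, 0.0926]
tcp_rot: [0.969, -0.247, 0.004, 0.001]
contact_force: [8.1, -8.3, -7.1]
opening: -0.002
finger_force: 5.9
```

The stop is felt: total force is about 13.6 N. I back off a hair and hold.

Call:
drive_tool --moves '[[[0,0,0],[0.0006,0,0],0],[[0,0,0],[0,0,0],0]]'

```text
time: 9.07
eef_pos: [0.5598, -0.026, 0.0925]
tcp_rot: [0.969, -0.248, 0.003, 0.001]
contact_force: [7.5, -6.4, -5.1]
opening: 0.002
finger_force: 4.6
```

Call:
drive_tool --moves '[[[0,0,0],[0,0,0],0],[[0,0,0],[0,0,0],0],[[0,0,0],[0,0,0],0],[[0,0,0],[0,0,0],0],[[0,0,0],[0,0,0],0]]'

```text
time: 9.7
eef_pos: [0.5598, -0.0259, 0.0925]
tcp_rot: [0.969, -0.247, 0.003, 0.001]
contact_force: [7.1, -6.6, -4.5]
opening: -0.005
finger_force: 4.6
```

Call:
drive_tool --moves '[[[0,0,0],[0.006,0,0],0],[[0,0,0],[0.012,0,0],0],[[0,0,0],[0,0,-0.05],0],[[0,0,0],[0,0,-0.06],0],[[0,0,0],[0,0,-0.05],0]]'

```text
time: 10.32
eef_pos: [0.5741, -0.0328, 0.2547]
tcp_rot: [0.969, -0.247, 0.0, -0.0]
contact_force: [0.7, -0.2, 0.7]
opening: -0.001
finger_force: 0.0
```

Call:
drive_tool --moves '[[[0,0,-0.175],[0.06,0,0],0],[[0,0,-0.175],[0,0,0],0],[[0,0,-0.175],[0,0,0],0],[[0,0,-0.175],[0,0,0],0],[[0,0,-0.175],[0,0,0],0]]'

```text
time: 10.95
eef_pos: [0.6265, -0.0615, 0.252]
tcp_rot: [0.982, 0.189, -0.001, -0.001]
contact_force: [-0.0, 0.3, 0.1]
opening: -0.001
finger_force: 0.0
```

Call:
drive_tool --moves '[[[0,0,-0.175],[0,0,0],0],[[0,0,-0.175],[0,0,0],0],[[0,0,-0.175],[0,0,0],0],[[0,0,-0.175],[0,0,0],0],[[0,0,-0.175],[0,0,0],0.045]]'

```text
time: 11.58
eef_pos: [0.6264, -0.0615, 0.2521]
tcp_rot: [0.809, 0.587, -0.0, -0.001]
contact_force: [-0.4, 0.0, 0.1]
opening: 0.197
finger_force: 0.0
```

```bash
python3 - <<'E'
from h import *
a=cam("scene","pics/s4.png");b=cam("top","pics/t4.png")
s=ctrl.get_state();print(s["time"],s["eef_pos"],s["tcp_rot"],s["contact_force"],s["opening"])
print("green foot",ray(a,(190.4,237.4),0),"purple",ray(a,(201.6,273.9),0),"bigorange",ray(a,(152.4,242),0))
cr=lambda c,x,y,w,h:cv2.resize(c["image"][y:y+h,x:x+w],(400,300),interpolation=cv2.INTER_CUBIC)
im=np.vstack([np.hstack([cr(a,130,205,80,60),cr(a,220,160,80,60)]),np.hstack([cr(b,300,185,80,60),cr(b,215,155,80,60)])])
cv2.imwrite("pics/crop4.png",im[...,::-1])
E
```

```text
11.675 [ 0.62641434 -0.06154599  0.25206447] [ 8.11022975e-01  5.85013879e-01 -1.83431271e-04 -6.79562509e-04] [ 0.32818244 -0.12766948  0.20645036] 0.375364847234004
green foot [ 0.43669101 -0.15416478  0.        ] purple [ 5.34471783e-01 -2.31320363e-01 -1.11022302e-16] bigorange [ 0.36253362 -0.22087267  0.        ]
```

View pics/crop4.png

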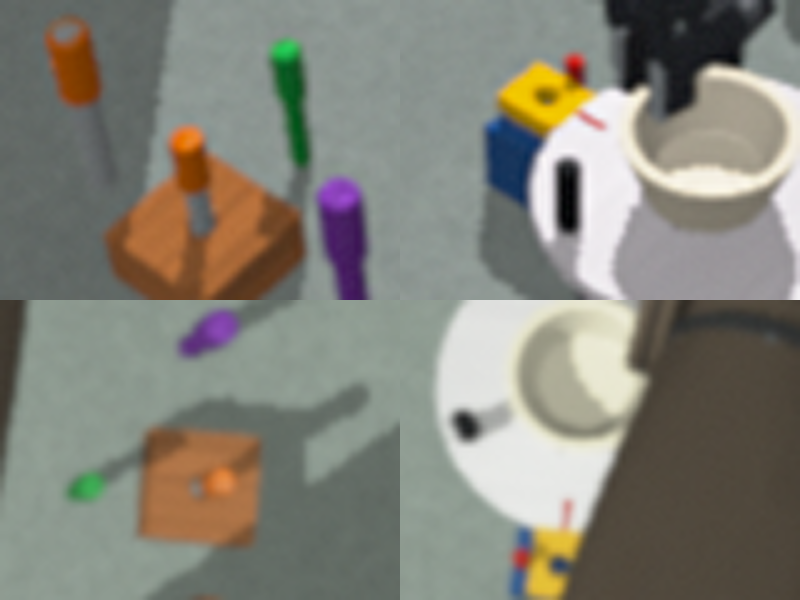

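The crop shows the tab snug against the red post: post at (575,65) in the scene panel, hole at (548,95). The pin (188,160) still stands in the rest block, with the green, purple and larger orange look-alikes 75–95 mm away from it. I measure the pin and the hole more finely.

```bash
cat >> h.py <<'E'
def tri(pairs):
    A=[];B=[]
    for c,uv in pairs:
        p0=ray(c,uv,0);d=ray(c,uv,.3)-p0;d/=np.linalg.norm(d);M=np.eye(3)-np.outer(d,d);A.append(M);B.append(M@p0)
    X=np.linalg.solve(sum(A),sum(B));return X,[np.linalg.norm(M@X-b) for M,b in zip(A,B)]
def wc(c,f,box):
    x0,y0,x1,y1=box;h=cv2.cvtColor(c["image"],cv2.COLOR_RGB2HSV).astype(float)[y0:y1,x0:x1];w=f(h[...,0],h[...,1],h[...,2]).astype(float)
    v,u=np.mgrid[y0:y1,x0:x1];return np.array([(w*u).sum(),(w*v).sum()])/w.sum(),w.sum()
E
python3 - <<'E'
from h import *
a=cam("scene");b=cam("top")
np.set_printoptions(linewidth=200)
h=cv2.cvtColor(a["image"],cv2.COLOR_RGB2HSV);print(h[228:246,162:174,0]);print(h[228:246,162:174,1])
h=cv2.cvtColor(b["image"],cv2.COLOR_RGB2HSV);print(h[216:226,336:350,0]);print(h[216:226,336:350,1]);print(h[216:226,336:350,2])
print("gray scene hole");print(cv2.cvtColor(a["image"],cv2.COLOR_RGB2GRAY)[173:186,240:258])
print("top hole");print(cv2.cvtColor(b["image"],cv2.COLOR_RGB2GRAY)[200:215,238:256])
E
```

```text
[[ 81  82  81  81  81  80  83  83  82  78  77  78]
 [ 79  82  80  73  30  17  23  50  81  83  81  77]
 [ 79  82  21  11  11  11  11  11  19  77  83  79]
 [ 83  35  10  10  12  14  13  12  11  54  83  81]
 [ 81  14  10  13  15  15  14  13  11  18  83  79]
 [ 75  12  11  14  15  14  14  13  11  15  83  80]
 [ 74  11  11  14  15  14  14  14  10  14  75  78]
 [ 79  16   9  13  14  15  15  14  10  11  14  30]
 [ 79  48   9  11  14  14  14  14  13  12  12  12]
 [ 78  77  10  11  14  14  14  14  14  13  12  12]
 [ 80  80  14  11  14  14  14  15  14  13  13  13]
 [ 81  54  12  11  14  14  14  14  14  13  13  13]
 [ 42  15  12  12  14  14  14  14  14  13  13  13]
 [ 12  11  12  13  14  14  14  14  14  13  13  13]
 [ 12  12  13  13  13  15  14  14  12  12  13  13]
 [ 12  13  13  13  13  11  11  10   8  11  12  13]
 [ 13  12  13  13  13  10   6   6   0  10  12  13]
 [ 13  13  13  13  12  10 150  97 101   8  11  12]]
[[ 17  19  17  22  22  21  21  20  18  17  15  17]
 [ 19  18  20  12  12  15  16  10  17  20  17  15]
 [ 18  18  12  69 116 131 127  89  26  15  20  18]
 [ 20  10  85 157 201 209 19
[... 3797 characters left out ...]
114  79  73  74  74  75]
 [102  88  96 120 144 152 144 125 110 119 141 135  99  75  72  73  74  75]
 [101  88 104 135 164 167 142 100  72  78 101 103  81  73  74  74  74  73]
 [ 99  93 120 157 180 178 146 101  74  72  79  79  73  72  73  76  76  76]
 [ 93  96 132 168 185 183 164 130 109  98  87  74  72  72  74  74  75  75]
 [ 92 101 141 175 186 186 179 164 150 133 102  77  70  74  74  75  75  74]
 [ 90 106 149 180 187 188 186 184 177 149 103  76  74  73  74  74  75  74]
 [ 88 109 151 179 186 187 187 186 178 143  95  73  73  75  75  75  75  75]
 [ 89 105 139 165 176 180 181 180 164 125  85  73  72  75  75  74  75  73]
 [104 106 120 136 147 155 159 155 135 100  75  73  73  75  76  74  75  75]]
```

```bash
python3 - <<'E'
from h import *
a=cam("scene");b=cam("top")
print("hole scene",ray(a,(248.8,178.7),.062),"top",ray(b,(246.8,207.5),.062))
print("pin scene",ray(a,(167,236.6),.083),"top",ray(b,(344.2,220.5),.1))
print("rest hole top", ray(b,(339.6,222.3),.035))
s=ctrl.get_state();phi=2*np.arctan2(s["tcp_rot"][1],s["tcp_rot"][0]);print(phi,s["eef_pos"])
x=np.array([np.cos(phi),np.sin(phi)]);y=np.array([np.sin(phi),-np.cos(phi)])
d=np.array([.441,-.232])-s["eef_pos"][:2];print(d@x,d@y)
C=np.array([.593,.0485])
E
```

```text
hole scene [0.47732561 0.06636967 0.062     ] top [0.48072219 0.06322991 0.062     ]
pin scene [ 0.43768901 -0.23310016  0.083     ] top [ 0.44422186 -0.23533565  0.1       ]
rest hole top [ 0.44217731 -0.23325603  0.035     ]
1.2478490330745717 [ 0.62639403 -0.06174599  0.25221665]
-0.22028977053055587 -0.1217776348664085
```

Call:
drive_tool --moves '[[[0,0,0],[-0.0443,-0.0243,0],0.045],[[0,0,0],[-0.0443,-0.0243,0],0.045],[[0,0,0],[-0.0443,-0.0243,0],0.045],[[0,0,0],[-0.0443,-0.0243,0],0.045],[[0,0,0],[-0.0443,-0.0243,0],0.045]]'

```text
time: 12.5
eef_pos: [0.44, -0.2345, 0.2526]
tcp_rot: [0.811, 0.585, 0.0, 0.0]
contact_force: [0.1, -1.8, -0.3]
opening: 0.529
finger_force: 0.0
```

Call:
drive_tool --moves '[[[0,0,0],[0,0,0.05],0.045],[[0,0,0],[0,0,0.04],0.045],[[0,0,0],[0,0,0.02],0.045],[[0,0,0],[0,0,0.01],0.045],[[0,0,0],[0,0,0],0.045]]'

```text
time: 13.12
eef_pos: [0.4412, -0.2336, 0.1322]
tcp_rot: [0.811, 0.585, -0.0, -0.0]
contact_force: [0.3, 0.3, 0.2]
opening: 0.525
finger_force: 0.0
```

```bash
python3 - <<'E'
from h import *
a=cam("scene");b=cam("top")
s=ctrl.get_state();print(s["time"],s["eef_pos"],s["tcp_rot"],s["contact_force"],s["opening"])
cr=lambda c,x,y,w,h:cv2.resize(c["image"][y:y+h,x:x+w],(400,300),interpolation=cv2.INTER_CUBIC)
cv2.imwrite("pics/crop5.png",np.hstack([cr(a,130,195,80,60),cr(b,300,185,80,60)])[...,::-1])
print(proj(a,[s["eef_pos"],s["eef_pos"]+[0,0,-.017]]))
E
```

```text
13.225 [ 0.44190878 -0.23417642  0.13350467] [8.11088150e-01 5.84923016e-01 2.80859099e-04 1.00023573e-03] [-0.08517999 -0.16030126  0.13994371] 0.522651151149872
[[165.23619708 223.88339714]
 [166.19759528 228.59552607]]
```

View pics/crop5.png

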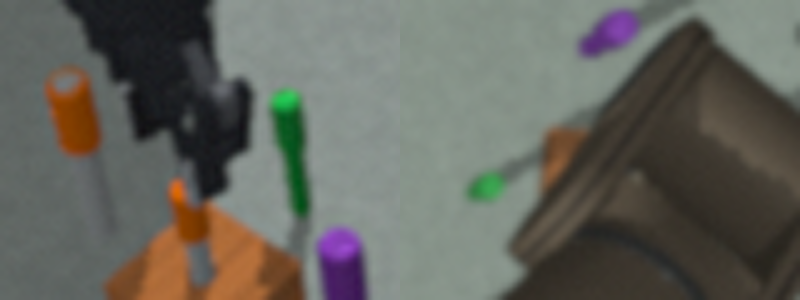

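The picture shows the open fingers at (140,120) and (215,170), straddling the orange handle (180,210). I descend and close.

Call:
drive_tool --moves '[[[0,0,0],[0,0,0.015],0.045],[[0,0,0],[0,0,0.015],0.045],[[0,0,0],[0,0,0.01],0.045],[[0,0,0],[0,0,0.007],0.045],[[0,0,0],[0,0,0],0.045]]'

```text
time: 13.85
eef_pos: [0.4408, -0.2334, 0.0845]
tcp_rot: [0.811, 0.585, -0.0, -0.001]
contact_force: [-0.2, 0.7, -0.6]
opening: 0.532
finger_force: 0.0
```

Call:
drive_tool --moves '[[[0,0,0],[0,0,0],0.03],[[0,0,0],[0,0,0],0.022],[[0,0,0],[0,0,0],0.016],[[0,0,0],[0,0,0],0.01],[[0,0,0],[0,0,0],0.005]]' --grip_force 25

```text
time: 14.48
eef_pos: [0.4416, -0.234, 0.0859]
tcp_rot: [0.811, 0.585, 0.0, 0.001]
contact_force: [0.9, -0.4, 2.8]
opening: 0.191
finger_force: 24.8
```

Call:
drive_tool --moves '[[[0,0,0],[0,0,0],0.005],[[0,0,0],[0,0,0],0.005]]'

```text
time: 14.72
eef_pos: [0.4416, -0.234, 0.0858]
tcp_rot: [0.811, 0.585, 0.0, 0.001]
contact_force: [0.8, -0.5, 3.1]
opening: 0.196
finger_force: 25.0
```

Call:
drive_tool --moves '[[[0,0,0],[0,0,-0.008],0.005],[[0,0,0],[0,0,-0.016],0.005],[[0,0,0],[0,0,-0.03],0.005],[[0,0,0],[0,0,-0.045],0.005],[[0,0,0],[0,0,-0.03],0.005]]' --grip_force 40

```text
time: 15.35
eef_pos: [0.4411, -0.2336, 0.2171]
tcp_rot: [0.811, 0.585, 0.0, 0.001]
contact_force: [0.4, 0.9, -0.6]
opening: 0.186
finger_force: 39.2
```

```bash
python3 - <<'E'
from h import *
s=ctrl.get_state();print(s["time"],s["eef_pos"],s["tcp_rot"],s["contact_force"],s["opening"])
phi=2*np.arctan2(s["tcp_rot"][1],s["tcp_rot"][0]);x=np.array([np.cos(phi),np.sin(phi)]);y=np.array([np.sin(phi),-np.cos(phi)])
d=np.array([.479,.065])-s["eef_pos"][:2];print(phi,d@x,d@y)
E
```

```text
15.35 [ 0.44108247 -0.23363076  0.21713226] [8.10977225e-01 5.85077499e-01 1.95947677e-05 5.09481927e-04] [ 0.3503034   0.90554793 -0.58404143] 0.18631747563441958
1.2499514217676255 0.29534941573992757 -0.05819614937316971
```

Call:
drive_tool --moves '[[[0,0,0],[0.049,-0.0097,0],0.005],[[0,0,0],[0.049,-0.0097,0],0.005],[[0,0,0],[0.049,-0.0097,0],0.005],[[0,0,0],[0.049,-0.0097,0],0.005],[[0,0,0],[0.049,-0.0097,0],0.005]]'

```text
time: 15.98
eef_pos: [0.4717, 0.0158, 0.215]
tcp_rot: [0.811, 0.585, -0.0, -0.0]
contact_force: [1.0, -0.6, -1.2]
opening: 0.185
finger_force: 39.2
```

Call:
drive_tool --moves '[[[0,0,0],[0.049,-0.0097,0],0.005],[[0,0,0],[0,0,0.03],0.005],[[0,0,0],[0,0,0.02],0.005],[[0,0,0],[0,0,0],0.005],[[0,0,0],[0,0,0],0.005]]'

```text
time: 16.6
eef_pos: [0.4791, 0.0635, 0.1655]
tcp_rot: [0.811, 0.585, 0.0, 0.0]
contact_force: [0.3, 0.3, -1.8]
opening: 0.185
finger_force: 39.2
```

```bash
python3 - <<'E'
from h import *
a=cam("scene");b=cam("top")
s=ctrl.get_state();print(s["time"],s["eef_pos"],s["tcp_rot"],s["contact_force"],s["opening"])
cr=lambda c,x,y,w,h:cv2.resize(c["image"][y:y+h,x:x+w],(640,480),interpolation=cv2.INTER_CUBIC)
cv2.imwrite("pics/crop6.png",cr(a,220,140,64,48)[...,::-1])
f=s["eef_pos"]+[0,0,-.0755];print("foot proj",proj(a,[f,s["eef_pos"]+[0,0,-.0195]]),"hole est",proj(a,[[.479,.065,.062]]))
E
```

```text
16.7 [0.47943621 0.06339237 0.16580672] [8.11130565e-01 5.84864128e-01 8.03384940e-04 7.16042619e-04] [ 0.09423771 -0.15007359 -0.81302954] 0.18514536660648165
foot proj [[248.67884138 172.15684364]
 [248.35981144 156.78386587]] hole est [[249.02230886 179.20095461]]
```

View pics/crop6.png

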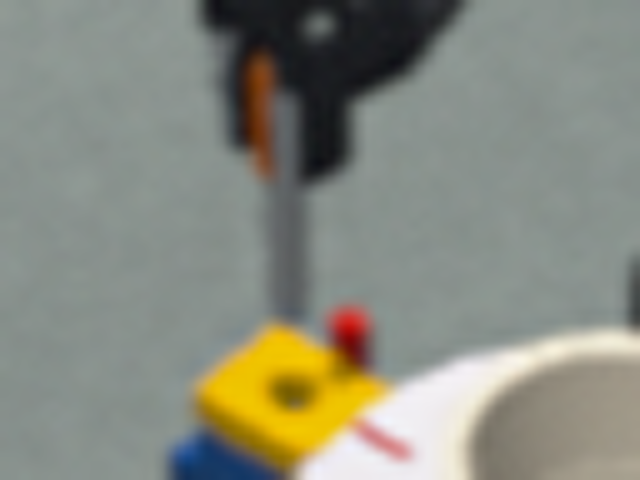

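The picture shows the pin hanging upright with its foot at (288,325), just above and in line with the tab hole at (292,392). This matches the projected foot, so only about 1 mm of correction is needed.

Call:
drive_tool --moves '[[[0,0,0],[0.001,-0.0006,0.01],0.005],[[0,0,0],[0,0,0.01],0.005],[[0,0,0],[0,0,0.006],0.005],[[0,0,0],[0,0,0.002],0.005],[[0,0,0],[0,0,0.001],0.005]]'

```text
time: 17.32
eef_pos: [0.4785, 0.0648, 0.1352]
tcp_rot: [0.811, 0.585, -0.0, -0.0]
contact_force: [1.2, -0.8, -0.7]
opening: 0.187
finger_force: 39.2
```

Call:
drive_tool --moves '[[[0,0,0],[0,0,0.0015],0.005],[[0,0,0],[0,0,0.0015],0.005],[[0,0,0],[0,0,0],0.005]]'

```text
time: 17.7
eef_pos: [0.4785, 0.0648, 0.1323]
tcp_rot: [0.811, 0.585, 0.0, 0.0]
contact_force: [0.4, 1.0, -1.7]
opening: 0.191
finger_force: 39.2
```

No resistance with the foot about 5 mm below the tab's top, so it is in the hole. I continue gently.

Call:
drive_tool --moves '[[[0,0,0],[0,0,0.002],0.005],[[0,0,0],[0,0,0.002],0.005],[[0,0,0],[0,0,0.002],0.005],[[0,0,0],[0,0,0],0.005]]'

```text
time: 18.2
eef_pos: [0.4785, 0.0648, 0.1262]
tcp_rot: [0.811, 0.585, 0.0, -0.0]
contact_force: [1.5, 0.2, -1.9]
opening: 0.184
finger_force: 39.2
```

Call:
drive_tool --moves '[[[0,0,0],[0,0,0.002],0.005],[[0,0,0],[0,0,0.002],0.005],[[0,0,0],[0,0,0.002],0.005],[[0,0,0],[0,0,0],0.005]]'

```text
time: 18.7
eef_pos: [0.4785, 0.0648, 0.1202]
tcp_rot: [0.811, 0.585, 0.0, 0.0]
contact_force: [1.1, 0.5, -0.0]
opening: 0.185
finger_force: 39.2
```

Call:
drive_tool --moves '[[[0,0,0],[0,0,0.003],0.005],[[0,0,0],[0,0,0.003],0.005],[[0,0,0],[0,0,0.003],0.005],[[0,0,0],[0,0,0.003],0.005],[[0,0,0],[0,0,0],0.005]]'

```text
time: 19.32
eef_pos: [0.4785, 0.0648, 0.108]
tcp_rot: [0.811, 0.585, 0.0, -0.0]
contact_force: [1.0, 0.2, -1.9]
opening: 0.182
finger_force: 39.2
```

Call:
drive_tool --moves '[[[0,0,0],[0,0,0.003],0.005],[[0,0,0],[0,0,0.003],0.005],[[0,0,0],[0,0,0.003],0.005],[[0,0,0],[0,0,0.003],0.005],[[0,0,0],[0,0,0],0.005]]'

```text
time: 19.95
eef_pos: [0.4785, 0.0648, 0.096]
tcp_rot: [0.811, 0.585, 0.0, 0.0]
contact_force: [1.0, 0.1, -2.0]
opening: 0.18
finger_force: 39.2
```

Call:
drive_tool --moves '[[[0,0,0],[0,0,0.002],0.005],[[0,0,0],[0,0,0.0015],0.005],[[0,0,0],[0,0,0],0.005]]'

```text
time: 20.32
eef_pos: [0.4786, 0.0648, 0.0928]
tcp_rot: [0.811, 0.585, 0.0, 0.0]
contact_force: [0.1, 0.3, -2.2]
opening: 0.184
finger_force: 39.2
```

Call:
drive_tool --moves '[[[0,0,0],[0,0,0.001],0.005],[[0,0,0],[0,0,0],0.005]]'

```text
time: 20.58
eef_pos: [0.4786, 0.0648, 0.092]
tcp_rot: [0.811, 0.585, 0.0, 0.0]
contact_force: [0.3, 0.3, -0.4]
opening: 0.184
finger_force: 39.5
```

The floor of the socket is just being felt. I release, open a little and rise.

Call:
drive_tool --moves '[[[0,0,0],[0,0,0],0.019],[[0,0,0],[0,0,0],0.022],[[0,0,0],[0,0,0],0.026],[[0,0,0],[0,0,0],0.032],[[0,0,0],[0,0,0],0.032]]'

```text
time: 21.2
eef_pos: [0.4784, 0.0648, 0.0918]
tcp_rot: [0.811, 0.585, -0.0, -0.0]
contact_force: [-1.0, -0.3, 0.3]
opening: 0.377
finger_force: 0.0
```

Call:
drive_tool --moves '[[[0,0,0],[0,0,0],0.032],[[0,0,0],[0,0,-0.01],0.032],[[0,0,0],[0,0,-0.03],0.032],[[0,0,0],[0,0,-0.05],0.032],[[0,0,0],[0,0,-0.05],0.032]]'

```text
time: 21.82
eef_pos: [0.4782, 0.0648, 0.2338]
tcp_rot: [0.811, 0.585, 0.0, 0.0]
contact_force: [0.5, -0.3, 0.4]
opening: 0.374
finger_force: 0.0
```

Call:
drive_tool --moves '[[[0,0,0],[-0.05,0,0],0.032],[[0,0,0],[-0.05,0,0],0.032],[[0,0,0],[-0.05,0,0],0.032],[[0,0,0],[0,0,0],0.032],[[0,0,0],[0,0,0],0.032]]'

```text
time: 22.45
eef_pos: [0.4312, -0.0775, 0.2324]
tcp_rot: [0.811, 0.585, 0.0, 0.0]
contact_force: [0.3, 1.0, 0.6]
opening: 0.374
finger_force: 0.0
```

```bash
python3 - <<'E'
from h import *
a=cam("scene");b=cam("top")
s=ctrl.get_state();print(s["time"],s["eef_pos"],s["contact_force"],s["opening"])
cr=lambda c,x,y,w,h:cv2.resize(c["image"][y:y+h,x:x+w],(400,300),interpolation=cv2.INTER_CUBIC)
cv2.imwrite("pics/crop7.png",np.hstack([cr(a,220,140,80,60),cr(b,205,165,80,60)])[...,::-1])
print("expected handle top/bottom, shank at tab",proj(a,[[.4786,.0648,.106],[.4786,.0648,.072],[.4786,.0648,.062]]))
E
```

```text
22.55 [ 0.43138263 -0.07673888  0.23207474] [ 0.28884714 -0.21788395 -0.09533102] 0.3702928690135727
expected handle top/bottom, shank at tab [[248.62458187 167.5436051 ]
 [248.8112558  176.58897731]
 [248.86483996 179.18871972]]
```

View pics/crop7.png

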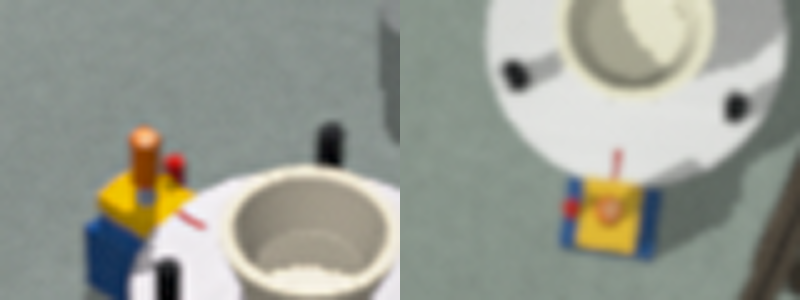

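The pin stands upright through the tab in both views, with its handle at (145,158) and (608,210). Its bottom at row 177.6 against 176.6 expected means it is fully home. The tab rests on the red post.

```bash
python3 -c "
from plant import ctrl;print(ctrl.sign_off())"
```

```text
the job is handed in; nothing more can be done
None
```

The wheel was pushed clockwise to its stop and held there at about 10 N for over half a second; the pin is fully home through the tab and released, and the job was handed in at about 22.5 s (the hand-in gave no verdict).

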